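# Find the rocking canister lid and press it home

## Robot

A 6-joint arm with a two-finger parallel gripper is mounted at the origin on a cart in front of the work surface, level with it; the furniture and walls round the work are solid. World frame = base frame: x ahead of the robot, y to its left, z up, the work surface at z = 0. Lengths are in m, angles in rad, forces in N, time in s.
With the tool pointing down it reaches from about 0.275 to 0.75 m from the base axis. Payload 10.2 kg.
Tool frame: the origin (TCP) lies midway between the tips of the shut fingers; the grasp point (between the pads) lies bot.grip_depth behind it (bot.grip_depth is the distance from the TCP to the grasp point, in m); z points along the fingers, y is the line along which they close (so a half turn about z gives the same grasp; the last joint's range is limited). The gripper opens to 85 mm and grips with 20 to 120 N. Pads are 22 mm wide; open, the fingers measure 114 mm over their backs; the gripper's body (76 mm by 85 mm) begins 54 mm behind the grasp point. The pads swing forward as they close: fully open they stand 13 mm farther back than shut.
Start: joints at [-1.365, 0.313, 1.498, -0, 1.331, -0.223], TCP at [0.218, -0.477, 0.209] pointing down, gripper open.
Joint ranges: [-2.94, 2.94], [-0.97, 2.17], [0.19, 2.56], [-1.23, 4.37], [0.02, 3.11], [-2.88, 2.88]. Speed limits (rad/s): [2.39, 2.39, 3.01, 3.14, 3.14, 3.14].

## Interface

Orientations are given as a unit quaternion [w, x, y, z].
In Python, from cell import bot gives the robot as it stands.
- The arm moves only by the shell command python3 -m jog 'ROWS' [FORCE]. ROWS is a JSON object of lists of equal length, an entry for each row: "slide": the shift along the tool's x, y, z in m, a list of three; "rot": the turn, a rotation vector about the tool's x, y, z in degrees, a list of three; "grip": the opening, from 0 (shut) to 1 (fully open). In form: {"slide": [[dx, dy, dz], ...], "rot": [[wx, wy, wz], ...], "grip": [grip, ...]}. A call has 1 to 5 rows; each row shifts and turns the commanded pose from where the row before left it, along the tool's axes as they then stand; what a row does not reach is not made up. A row lasts 1/10 s, in which the tool goes at most 50 mm and 8.59 degrees, less where a joint would pass 70% of its speed; a pose out of reach is approached as far as the arm can. A call with a gripper value outside its range is refused whole. The fingers move at their own pace and stop on an object; FORCE is the grip in N (left out, the last holds). Time passes only in rows, so rows that do not move let the fingers close. It gives the time, the measured TCP pose, the force, the opening and the grip force at its end, in the units of the state.
- bot.get_state(): the state, without advancing time (a new reading comes with each control period).
- bot.capture(name): name is "scene" or "top"; returns (picture, depth): 420x560x3 uint8, red, green, blue; 420x560 float32, m along the optical axis (not along the pixel's ray), 0 where there is no reading.
- bot.calibration(name): a dict with "intrinsics" (3x3 intrinsics, pixels), "cam_to_world" (4x4, takes a point from camera to world coordinates). Camera axes: x right, y up, looking along -z (the intrinsics and any distortion apply to the point x, -y, -z); pixel columns grow to the right and rows downward; lengths in m; the calibration is good to about 2 mm. A picture is of the moment at which its call begins. calibration takes no time and is no camera call.
- bot.finish_job(): hands the job in; it is judged then, once.
Trained networks look in the newest picture that a camera, given by its name, has taken for a name from the list of things; names that differ only in an ending like _2 or _b are one class to them, and where a whole thing is asked for, a point or a joint stands for the part that bears it (a point fixed in the world has none). Each returns a list of dicts, best first, with "conf" (0 to 1); they miss things now and then, are a little off and sometimes report something else, mostly with a low value. They report only what shows in the picture. A call takes as long as a camera call. They do not tell look-alikes from the thing itself.
- bot.recognise(camera, name): "at" ([column, row] in pixels, amid what is visible of it).
- bot.outline_of(camera, name): "region" (420x560 bool, what is visible of it) and "at" ([column, row] in pixels, amid what is visible of it).
- bot.mark_of(camera, name): "at" ([column, row] in pixels: a listed point, or the origin of a listed thing).
The state is a dict: "time_s": time; "joints": joint angles; "joint_vel": joint speeds; "joint_torque": joint torques, N m; "tool_pos": TCP position; "orientation": TCP orientation; "ft_force": force on the tool from outside, world axes, zero at the start; "torque": the same for the moment, N m; "opening": finger opening in m; "grip_force": force on a finger pad.
Only numpy, scipy, OpenCV 4.12 (cv2) and the standard library are available. Lean on these libraries where they do the work, as an engineer would, in place of code of your own. Each camera call takes 0.05 s, during which the arm holds its last target. There are 200 camera calls.

## Task

Four canisters with bamboo lids stand on the pantry worktop. The lids look alike, but one is not fully on and rocks when it is pressed near its edge: press the lids near the edge with your fingertips until you have found the one that rocks, then push that one down in the middle until it is fully home and no longer rocks. Do not lift or take off any lid, and leave the things standing around where they are.

Things in the scene. Friction and masses are not known exactly. Their poses are not given: they have to be found in the camera images.
- lid_0: the leftmost (largest y) lid; round bamboo cap lid lying over a white canister's rim, one of four alike. Disc 98 mm across, 9 mm thick, top flat but for a thin groove 41 mm from the centre; skirt below 12 mm deep, 91 mm inside (3.5 mm play all round). About 120 g. Origin: centre of the disc's underside, z up; top 9 mm above it
- lid_1: the second from the left lid; same as lid_0. At the start all four lids lie level, origins 105 mm and tops 114 mm above the worktop, so height does not tell which is loose. Three rest on full broad rims and do not give. One, any of the four, sits only on a stiff stopper 20 mm across under its middle, 5 mm above its own canister's rim
- lid_2: the third from the left lid; same as lid_0. Loose lid pressed 30 to 40 mm from its centre (under 2 N is enough): it tips up to about 0.15 rad, the pressed edge giving 3 to 5 mm, and rights itself when let go; pressing the edge with up to 25 N does not seat it
- lid_3: the rightmost (smallest y) lid; same as lid_0. Loose lid pressed in its middle: above about 7 N (10 to 20 N is good) the stopper slides down 5 mm and stays; the lid is then home, resting on its rim, origin 100 mm and top 109 mm above the worktop (5 mm lower than the other three, whose rims are higher), and rocks no more
- canister_0: the leftmost (largest y) white ceramic canister, under lid_0; fixed, upright, 84 mm across, 100 mm high to its rim; origin at the centre of its foot on the worktop, z up
- canister_1: the second from the left white ceramic canister, under lid_1; fixed, upright, 84 mm across, 100 mm high to its rim; origin at the centre of its foot on the worktop, z up
- canister_2: the third from the left white ceramic canister, under lid_2; fixed, upright, 84 mm across, 100 mm high to its rim; origin at the centre of its foot on the worktop, z up
- canister_3: the rightmost (smallest y) white ceramic canister, under lid_3; fixed, upright, 84 mm across, 100 mm high to its rim; origin at the centre of its foot on the worktop, z up
- jigger: bystander: brass-coloured double-cone measure, 47 mm across, 101 mm high, standing behind the canisters; origin at the centre of its foot
- drink_can: bystander: slim drink can, 53 mm across, 135 mm high, standing behind the canisters; origin at the centre of its foot
- tumbler: bystander: clear tumbler, 73 mm across, 100 mm high, standing behind the canisters; origin at the centre of its foot
There are look-alikes about, which are no part of the job. Leave any pink look-alike of the lid_3 alone.

How it is judged:
On the way, in this order (a step that is already met when the one before it is completed fails the run):
1. the loose lid is pressed near its edge and rocks (tips by more than 0.05 rad) (((angle between lid_0's own z axis and vertical above 0.05 rad and contact force between the fingers and lid_0 above 0.1 N) or (angle between lid_1's own z axis and vertical above 0.05 rad and contact force between the fingers and lid_1 above 0.1 N) or (angle between lid_2's own z axis and vertical above 0.05 rad and contact force between the fingers and lid_2 above 0.1 N) or (angle between lid_3's own z axis and vertical above 0.05 rad and contact force between the fingers and lid_3 above 0.1 N))), for 0.1 s.
2. that lid is pushed down home, level (within 1.3 mm of fully down) (((height (world z) of lid_0 below 0.1013 m and angle between lid_0's own z axis and vertical below 0.03 rad) or (height (world z) of lid_1 below 0.1013 m and angle between lid_1's own z axis and vertical below 0.03 rad) or (height (world z) of lid_2 below 0.1013 m and angle between lid_2's own z axis and vertical below 0.03 rad) or (height (world z) of lid_3 below 0.1013 m and angle between lid_3's own z axis and vertical below 0.03 rad))), for 0.2 s.
At the end, for the whole second after the job is handed in: the lid that rocked is home (its origin within 1.3 mm of 100 mm above the worktop), and all four lids lie level (within 0.03 rad), at rest and within 10 mm of the middle of their canisters (((height (world z) of lid_0 below 0.1013 m and angle between lid_0's own z axis and vertical below 0.03 rad) or (height (world z) of lid_1 below 0.1013 m and angle between lid_1's own z axis and vertical below 0.03 rad) or (height (world z) of lid_2 below 0.1013 m and angle between lid_2's own z axis and vertical below 0.03 rad) or (height (world z) of lid_3 below 0.1013 m and angle between lid_3's own z axis and vertical below 0.03 rad)) and angle between each of lid_0, lid_1, lid_2, lid_3's own z axis and vertical below 0.03 rad and linear speed of each of lid_0, lid_1, lid_2, lid_3 below 0.02 m/s and horizontal distance between lid_0 and canister_0 below 0.01 m and horizontal distance between lid_1 and canister_1 below 0.01 m and horizontal distance between lid_2 and canister_2 below 0.01 m and horizontal distance between lid_3 and canister_3 below 0.01 m); the robot touches nothing.
It fails at once if a lid is lifted, carried or dragged off (its origin 15 mm from where it was, or raised above 113 mm) (distance of any of lid_0, lid_1, lid_2, lid_3 from where it was at the start of the episode above 0.015 m or height (world z) of any of lid_0, lid_1, lid_2, lid_3 above 0.113 m).
It fails at once if the jigger, the drink can or the tumbler is moved by more than 25 mm (distance of any of jigger, drink_can, tumbler from where it was at the start of the episode above 0.025 m).
It also fails if it takes over 45 s, if anything falls off the work surface, if the arm or the gripper's body presses on something with over 40 N, if the wrist force passes 120 N, or if a joint passes its speed limit or range.

## Working session

There is one attempt and no reset: what is moved stays moved. The work goes in short steps, Python scripts to look and compute and a shell command to move; the robot and the scene stay as the last step left them, time stands still between calls to the robot, and variables do not carry over. Pictures are saved under pics/ and viewed, at most 10 in all, crops included, and the job is handed in when it is done.

```bash
mkdir -p pics; cat > h.py <<'E'
import numpy as np, cv2
from cell import bot
def pts(name, depth):
    c=bot.calibration(name);K=np.array(c["intrinsics"]);T=np.array(c["cam_to_world"])
    v,u=np.mgrid[0:420,0:560]
    p=np.stack([(u-K[0,2])/K[0,0]*depth,-(v-K[1,2])/K[1,1]*depth,-depth],-1)
    return p@T[:3,:3].T+T[:3,3]
E
python3 - <<'E'
from h import *
for n in("scene","top"):
    im,d=bot.capture(n);cv2.imwrite(f"pics/{n}0.png",im[:,:,::-1])
    P=pts(n,d)
    for cls in("lid_0","jigger","drink_can","tumbler"):
        for r in bot.outline_of(n,cls):
            m=r["region"]&(d>0);q=P[m]
            if len(q)<10: continue
            zt=np.percentile(q[:,2],95)
            t=q[abs(q[:,2]-zt)<.004]
            print(n,cls,round(r["conf"],2),np.round(r["at"]),"ztop",zt.round(4),"mid",((t.max(0)+t.min(0))/2).round(4),"ext",np.ptp(t,axis=0).round(3))
s=bot.get_state();print(s["time_s"],s["tool_pos"],s["orientation"],s["ft_force"],s["opening"],bot.grip_depth)
E
```

```text
scene lid_0 0.61 [387. 215.] ztop 0.024 mid [ 0.3377 -0.2991  0.0236] ext [0.049 0.038 0.007]
scene lid_0 0.59 [256. 199.] ztop 0.116 mid [0.5219 0.0628 0.1154] ext [0.097 0.095 0.007]
scene lid_0 0.59 [398. 204.] ztop 0.0233 mid [ 0.3913 -0.4295  0.023 ] ext [0.097 0.096 0.007]
scene lid_0 0.57 [299. 186.] ztop 0.1163 mid [ 0.5387 -0.0953  0.1157] ext [0.097 0.092 0.007]
scene lid_0 0.56 [365. 179.] ztop 0.116 mid [ 0.453  -0.287   0.1148] ext [0.08  0.087 0.005]
scene jigger 0.7 [281. 170.] ztop 0.0981 mid [ 0.7197 -0.1571  0.0981] ext [0.081 0.074 0.008]
scene jigger 0.51 [202. 196.] ztop 0.099 mid [0.7023 0.1692 0.0988] ext [0.051 0.046 0.007]
scene drink_can 0.66 [240. 177.] ztop 0.1328 mid [0.7269 0.0146 0.1328] ext [0.061 0.047 0.008]
scene tumbler 0.91 [278. 172.] ztop 0.0985 mid [ 0.6617 -0.1239  0.0982] ext [0.197 0.137 0.007]
top lid_0 0.9 [408. 249.] ztop 0.0231 mid [ 0.3963 -0.4253  0.0226] ext [0.096 0.093 0.007]
top lid_0 0.88 [300. 207.] ztop 0.1163 mid [ 0.5405 -0.0931  0.116 ] ext [0.093 0.096 0.007]
top lid_0 0.85 [360. 275.] ztop 0.0233 mid [ 0.3248 -0.2706  0.0228] ext [0.096 0.096 0.007]
top lid_0 0.83 [188. 215.] ztop 0.1169 mid [0.5085 0.2339 0.1166] ext [0.093 0.094 0.007]
top lid_0 0.8 [247. 209.] ztop 0.1167 mid [0.5259 0.0653 0.1164] ext [0.093 0.093 0.007]
top jigger 0.85 [210. 150.] ztop 0.1004 mid [0.7022 0.1725 0.0999] ext [0.045 0.046 0.007]
top drink_can 0.87 [260. 143.] ztop 0.1345 mid [0.731  0.0186 0.1342] ext [0.047 0.044 0.007]
top drink_can 0.58 [207. 219.] ztop 0.0569 mid [0.5084 0.1936 0.0572] ext [0.015 0.001 0.006]
top tumbler 0.64 [311. 143.] ztop 0.0981 mid [ 0.7223 -0.1518  0.0981] ext [0.07  0.071 0.008]
0.5 [ 0.21825409 -0.47748761  0.20947788] [-1.08412676e-05  9.77107429e-01  2.12746496e-01 -6.72162062e-06] [-0.20998945  0.13460949  0.37412289] 0.08541799034116648 0.0187
```

View pics/top0.png

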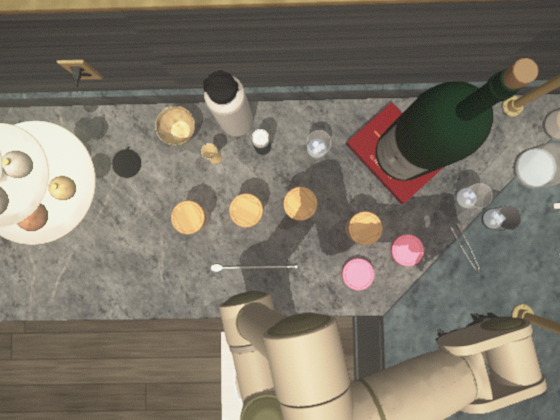

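View pics/scene0.png

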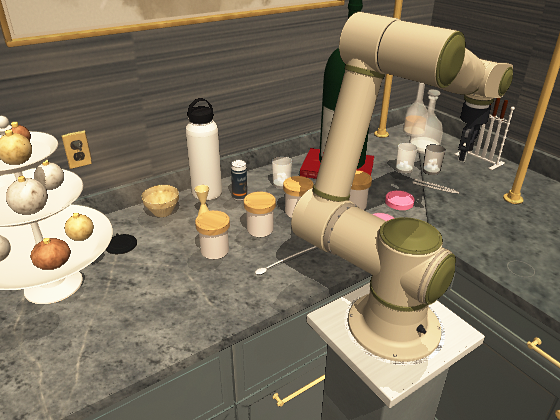

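The top view shows bamboo lids on canisters at (188,217), (246,210), (300,204) and (365,228). The look-alikes are two low pink lids at (408,249) and (359,274), at z of about 23 mm, and I exclude them. Next I measure lid_3 and check the choice in a crop.

```bash
python3 - <<'E'
from h import *
im,d=bot.capture("top");P=pts("top",d)
hsv=cv2.cvtColor(im,cv2.COLOR_RGB2HSV)
for u,v in((188,217),(246,210),(300,204),(365,228)):
    m=np.zeros(d.shape,bool);m[v-22:v+23,u-22:u+23]=True
    m&=(abs(P[:,:,2]-.115)<.006)
    q=P[m];(c,r)=cv2.minEnclosingCircle((q[:,:2]*1000).astype(np.float32))
    print((u,v),np.round(c,1),round(r,1),q.mean(0).round(4))
# tall stuff near lid_3
m=(P[:,:,2]>.12)&(P[:,:,0]>.4)&(P[:,:,0]<.75)&(P[:,:,1]>-.6)&(P[:,:,1]<.3)
q=P[m]
for y in np.arange(-.6,.3,.05):
    s=q[(q[:,1]>=y)&(q[:,1]<y+.05)]
    if len(s): print(round(y,2),"xmin",s[:,0].min().round(3),"zmax",s[:,2].max().round(3))
cv2.imwrite("pics/crop.png",cv2.resize(im[180:300,160:440,::-1],None,fx=2.8,fy=2.8,interpolation=cv2.INTER_CUBIC))
E
```

```text
(188, 217) [507.7 234.9] 49.2 [0.507  0.2345 0.1134]
(246, 210) [524.8  64.7] 49.1 [0.5242 0.0649 0.113 ]
(300, 204) [541.1 -93.3] 48.9 [ 0.5411 -0.0932  0.1129]
(365, 228) [ 465.8 -278.7] 48.9 [ 0.466  -0.2787  0.1126]
-0.5 xmin 0.615 zmax 0.464
-0.45 xmin 0.609 zmax 0.669
-0.4 xmin 0.611 zmax 0.667
-0.35 xmin 0.641 zmax 0.437
-0.25 xmin 0.465 zmax 0.12
-0.1 xmin 0.462 zmax 1.258
-0.05 xmin 0.719 zmax 0.135
0.0 xmin 0.706 zmax 0.137
0.1 xmin 0.523 zmax 0.121
0.2 xmin 0.485 zmax 0.12
```

View pics/crop.png

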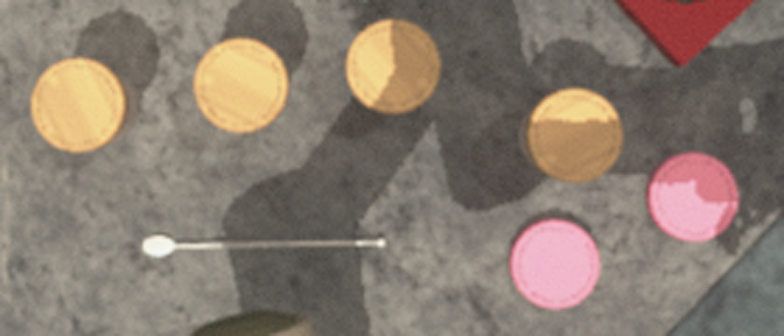

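The crop confirms four bamboo lids: lid_0 (0.508, 0.235), lid_1 (0.525, 0.065), lid_2 (0.541, -0.093), lid_3 (0.466, -0.279). The pink ones sit low on the worktop and are left alone. I start with lid_3 at its near edge, (0.431, -0.279).

```bash
python3 -m jog '{"slide":[[0.046,-0.015,0],[0.046,-0.015,0],[0.046,-0.015,0],[0.046,-0.015,0],[0.046,-0.015,0]],"rot":[[0,0,0],[0,0,0],[0,0,0],[0,0,0],[0,0,0]],"grip":[0,0,0,0,0]}' 30; python3 -m jog '{"slide":[[0.046,-0.016,0],[0,0,0],[0,0,0]],"rot":[[0,0,0],[0,0,0],[0,0,0]],"grip":[0,0,0]}'
```

```text
time_s: 1.05
tool_pos: [0.3975, -0.3122, 0.2097]
orientation: [0.0, 0.977, 0.213, 0.0]
ft_force: [-0.1, -1.1, -0.2]
opening: 0.0121
grip_force: 0.0
time_s: 1.35
tool_pos: [0.4318, -0.2794, 0.2094]
orientation: [0.0, 0.977, 0.214, -0.0]
ft_force: [0.1, 0.1, -0.9]
opening: 0.0002
grip_force: 0.0
```

```bash
python3 -m jog '{"slide":[[0,0,0.045],[0,0,0.04],[0,0,0.004],[0,0,0.003],[0,0,0]],"rot":[[0,0,0],[0,0,0],[0,0,0],[0,0,0],[0,0,0]],"grip":[0,0,0,0,0]}'; python3 -m jog '{"slide":[[0,0,0.003],[0,0,0.002],[0,0,0]],"rot":[[0,0,0],[0,0,0],[0,0,0]],"grip":[0,0,0]}'
```

```text
time_s: 1.85
tool_pos: [0.4318, -0.2811, 0.1191]
orientation: [0.001, 0.977, 0.212, 0.001]
ft_force: [0.1, 0.9, 0.4]
opening: 0.0
grip_force: 0.0
time_s: 2.15
tool_pos: [0.4315, -0.2801, 0.1128]
orientation: [0.0, 0.977, 0.213, 0.0]
ft_force: [-0.0, -0.1, -0.7]
opening: 0.0001
grip_force: 0.0
```

```bash
python3 -m jog '{"slide":[[0,0,0.0015],[0,0,0],[0,0,0]],"rot":[[0,0,0],[0,0,0],[0,0,0]],"grip":[0,0,0]}'
```

```text
time_s: 2.45
tool_pos: [0.4315, -0.28, 0.111]
orientation: [0.0, 0.977, 0.213, 0.0]
ft_force: [-0.0, 0.3, 0.3]
opening: -0.0002
grip_force: 0.0
```

```bash
python3 -m jog '{"slide":[[0,0,0.001],[0,0,0],[0,0,0]],"rot":[[0,0,0],[0,0,0],[0,0,0]],"grip":[0,0,0]}'; python3 - <<'E'
from h import *
im,d=bot.capture("scene");cv2.imwrite("pics/s1.png",cv2.resize(im[120:260,260:460,::-1],None,fx=4,fy=4,interpolation=cv2.INTER_CUBIC))
for n in("top","scene"):
    im,d=bot.capture(n);P=pts(n,d)
    m=(np.hypot(P[:,:,0]-.466,P[:,:,1]+.279)<.046)&(abs(P[:,:,2]-.114)<.010)
    q=P[m]
    if len(q)<20: print(n,len(q));continue
    A=np.c_[q[:,:2]-[.466,-.279],np.ones(len(q))]
    for _ in range(5):
        c=np.linalg.lstsq(A,q[:,2],rcond=None)[0];k=abs(A@c-q[:,2])<.003;A,q=A[k],q[k]
    print(n,len(q),c.round(4))
fs=[]
for _ in range(4): bot.capture("top");fs.append(bot.get_state()["ft_force"])
print(np.mean(fs,0))
E
```

```text
time_s: 2.75
tool_pos: [0.4314, -0.28, 0.11]
orientation: [-0.0, 0.977, 0.213, -0.0]
ft_force: [0.1, 0.2, 0.1]
opening: -0.0001
grip_force: 0.0
top 232 [0.0247 0.0285 0.1115]
scene 228 [-0.0032 -0.0054  0.1133]
[-0.4554063  -0.06859157  0.17435704]
```

View pics/s1.png

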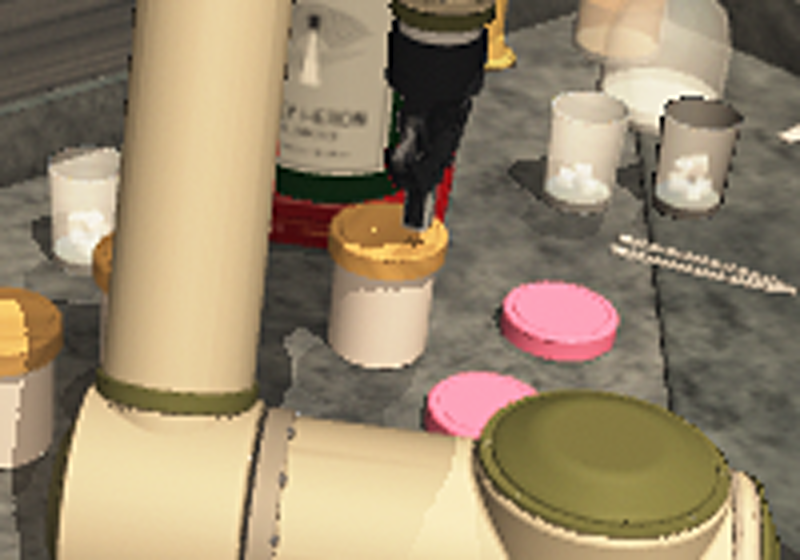

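The crop shows the shut fingertips at (415,228), over or on lid_3's near edge. The lid still fits as level and there is no force yet, so I go down in small steps.

```bash
for i in 1; do python3 -m jog '{"slide":[[0,0,0.001],[0,0,0],[0,0,0]],"rot":[[0,0,0],[0,0,0],[0,0,0]],"grip":[0,0,0]}' | grep -E "pos|ft"; python3 -m jog '{"slide":[[0,0,0.001],[0,0,0],[0,0,0]],"rot":[[0,0,0],[0,0,0],[0,0,0]],"grip":[0,0,0]}'| grep -E "pos|ft"; done; python3 - <<'E'
from h import *
im,d=bot.capture("top");P=pts("top",d)
R=np.hypot(P[:,:,0]-.466,P[:,:,1]+.279)<.046
m=R&(abs(P[:,:,2]-.114)<.012);q=P[m]
for k in range(4):
    a=(np.arctan2(q[:,1]+.279,q[:,0]-.466)//(np.pi/2)==k-2)
    print(k,a.sum(),np.median(q[a],0).round(4) if a.any() else "")
print(bot.get_state()["ft_force"])
cv2.imwrite("pics/t2.png",cv2.resize(im[180:280,300:440,::-1],None,fx=5,fy=5,interpolation=cv2.INTER_CUBIC))
E
```

```text
tool_pos: [0.4314, -0.28, 0.109]
ft_force: [0.3, -1.1, 0.1]
tool_pos: [0.4314, -0.28, 0.108]
ft_force: [0.3, 0.1, -0.4]
0 0 
1 32 [ 0.5047 -0.2864  0.1128]
2 175 [ 0.488  -0.2579  0.1121]
3 64 [ 0.4566 -0.2453  0.1123]
[0.14948782 0.79210663 0.11361025]
```

View pics/t2.png

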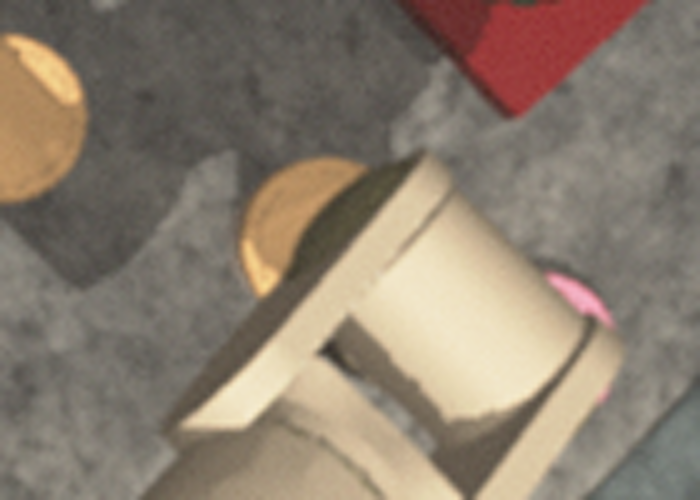

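The top view has the wrist covering lid_3's near part. The visible part at (300,200) is still level. I measure the fingertip itself in the scene camera.

```bash
python3 - <<'E'
from h import *
im,d=bot.capture("scene");P=pts("scene",d)
g=im.max(2)
for v in range(160,188,1):
    row=[(u,P[v,u].round(3).tolist()) for u in range(352,384) if g[v,u]<75 and d[v,u]>0]
    if row: print(v,len(row),row[0],row[-1])
E
```

```text
160 14 (356, [0.415, -0.224, 0.214]) (372, [0.432, -0.311, 0.182])
161 17 (356, [0.418, -0.227, 0.209]) (372, [0.425, -0.305, 0.183])
162 15 (357, [0.416, -0.23, 0.206]) (371, [0.431, -0.308, 0.177])
163 17 (353, [0.609, -0.402, 0.068]) (370, [0.425, -0.297, 0.179])
164 19 (352, [0.61, -0.397, 0.065]) (370, [0.425, -0.297, 0.175])
165 19 (352, [0.621, -0.408, 0.052]) (370, [0.424, -0.297, 0.172])
166 17 (353, [0.611, -0.404, 0.054]) (369, [0.422, -0.291, 0.171])
167 15 (352, [0.611, -0.4, 0.051]) (367, [0.41, -0.27, 0.179])
168 15 (352, [0.618, -0.407, 0.041]) (368, [0.422, -0.287, 0.165])
169 10 (352, [0.61, -0.401, 0.042]) (366, [0.42, -0.277, 0.165])
170 5 (361, [0.43, -0.265, 0.161]) (365, [0.42, -0.273, 0.162])
171 5 (361, [0.433, -0.269, 0.154]) (365, [0.422, -0.276, 0.157])
172 5 (361, [0.431, -0.267, 0.152]) (365, [0.421, -0.276, 0.154])
173 5 (361, [0.431, -0.268, 0.148]) (365, [0.419, -0.274, 0.152])
174 5 (361, [0.431, -0.268, 0.145]) (365, [0.419, -0.274, 0.148])
175 5 (361, [0.436, -0.274, 0.137]) (365, [0.422, -0.277, 0.142])
176 5 (361, [0.433, -0.272, 0.135]) (365, [0.422, -0.278, 0.138])
177 1 (364, [0.421, -0.273, 0.137]) (364, [0.421, -0.273, 0.137])
```

```bash
python3 - <<'E'
from h import *
im,d=bot.capture("scene");P=pts("scene",d)
for u in(361,363,365):
  for v in range(174,188): print(u,v,im[v,u].tolist(),P[v,u].round(3).tolist())
cv2.imwrite("pics/s3.png",cv2.resize(im[150:200,325:395,::-1],None,fx=10,fy=10,interpolation=cv2.INTER_NEAREST))
print(bot.get_state())
E
```

```text
361 174 [12, 15, 19] [0.426, -0.263, 0.148]
361 175 [12, 14, 19] [0.429, -0.267, 0.142]
361 176 [40, 40, 38] [0.428, -0.267, 0.139]
361 177 [133, 114, 91] [0.432, -0.271, 0.132]
361 178 [160, 111, 55] [0.454, -0.294, 0.111]
361 179 [155, 107, 54] [0.445, -0.285, 0.114]
361 180 [104, 72, 38] [0.442, -0.282, 0.113]
361 181 [112, 76, 39] [0.437, -0.278, 0.112]
361 182 [223, 161, 83] [0.435, -0.277, 0.11]
361 183 [228, 168, 84] [0.427, -0.269, 0.113]
361 184 [238, 179, 93] [0.421, -0.264, 0.113]
361 185 [185, 129, 64] [0.421, -0.264, 0.11]
361 186 [192, 136, 70] [0.421, -0.264, 0.106]
361 187 [196, 139, 72] [0.421, -0.265, 0.102]
363 174 [25, 25, 26] [0.43, -0.276, 0.143]
363 175 [24, 22, 24] [0.425, -0.272, 0.142]
363 176 [23, 24, 22] [0.426, -0.273, 0.138]
363 177 [100, 91, 81] [0.428, -0.276, 0.133]
363 178 [153, 110, 64] [0.444, -0.293, 0.116]
363 179 [158, 107, 52] [0.44, -0.29, 0.115]
363 180 [105, 72, 37] [0.436, -0.286, 0.114]
363 181 [113, 76, 38] [0.433, -0.283, 0.113]
363 182 [228, 167, 85] [0.429, -0.28, 0.112]
363 183 [227, 168, 85] [0.42, -0.271, 0.116]
363 184 [249, 203, 1
[... 820 characters left out ...]
: array([-8.03719970e-01,  3.94211761e-01,  1.66633910e+00, -8.57414407e-06,
        1.08094457e+00,  3.38304237e-01]), 'joint_vel': array([ 2.24605558e-04,  2.04499049e-04,  1.45735824e-03,  5.18557443e-04,
        5.54348346e-05, -3.32542433e-04]), 'joint_torque': array([-6.80991488e-04, -4.19082320e+01, -2.29166114e+01, -9.56307963e-05,
        4.96123594e-04, -1.69707261e-05]), 'tool_pos': array([ 0.43145739, -0.27999628,  0.10803302]), 'orientation': array([4.33594547e-05, 9.77106762e-01, 2.12749553e-01, 2.22998897e-05]), 'ft_force': array([0.17061297, 0.11797567, 0.6832137 ]), 'torque': array([ 0.0016536 , -0.06337385, -0.00609896]), 'grip_force': 0.0, 'opening': -0.000149023181741191}
```

View pics/s3.png

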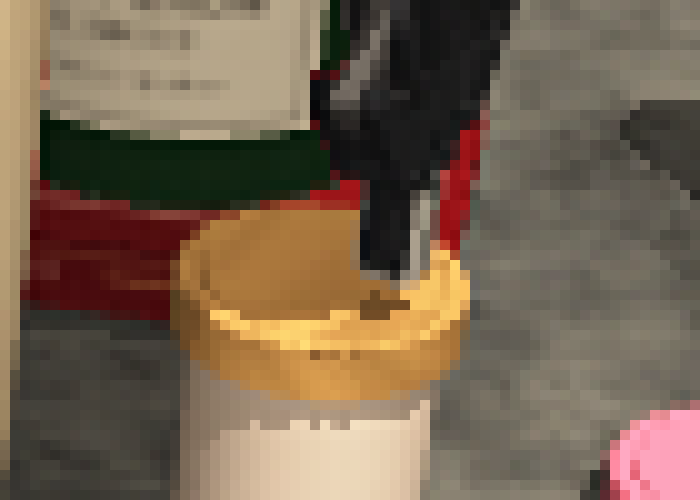

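The close-up shows the tip bottom at (363,178), z about 0.131 by depth, with its shadow apart at (363,180). So the fingers are still about 16 mm above the lid, and the reported TCP is not the true tip height. I descend 10 mm, then in small steps on force.

```bash
python3 -m jog '{"slide":[[0,0,0.01],[0,0,0.002],[0,0,0]],"rot":[[0,0,0],[0,0,0],[0,0,0]],"grip":[0,0,0]}' | grep -E "pos|ft";  python3 -m jog '{"slide":[[0,0,0.001],[0,0,0.001],[0,0,0]],"rot":[[0,0,0],[0,0,0],[0,0,0]],"grip":[0,0,0]}' | grep -E "pos|ft"; python3 - <<'E'
from h import *
im,d=bot.capture("scene");P=pts("scene",d)
for u in(361,363,365):
  for v in range(176,184): print(u,v,im[v,u].tolist(),P[v,u].round(3).tolist())
E
```

```text
tool_pos: [0.4312, -0.2797, 0.0953]
ft_force: [0.1, -0.6, -0.2]
tool_pos: [0.4314, -0.28, 0.094]
ft_force: [0.8, 0.4, 0.2]
361 176 [15, 16, 19] [0.432, -0.27, 0.136]
361 177 [15, 16, 20] [0.43, -0.269, 0.133]
361 178 [15, 16, 18] [0.424, -0.263, 0.135]
361 179 [16, 17, 20] [0.429, -0.269, 0.127]
361 180 [41, 39, 36] [0.43, -0.271, 0.122]
361 181 [130, 109, 87] [0.43, -0.27, 0.119]
361 182 [230, 166, 82] [0.431, -0.272, 0.113]
361 183 [231, 169, 85] [0.428, -0.269, 0.112]
363 176 [23, 23, 23] [0.428, -0.276, 0.136]
363 177 [30, 29, 30] [0.424, -0.272, 0.136]
363 178 [26, 26, 26] [0.424, -0.272, 0.132]
363 179 [27, 27, 27] [0.425, -0.274, 0.127]
363 180 [22, 22, 22] [0.424, -0.273, 0.124]
363 181 [92, 86, 79] [0.427, -0.277, 0.117]
363 182 [125, 90, 53] [0.429, -0.279, 0.112]
363 183 [234, 171, 86] [0.422, -0.273, 0.114]
365 176 [52, 51, 47] [0.424, -0.281, 0.136]
365 177 [66, 62, 58] [0.422, -0.279, 0.134]
365 178 [99, 94, 85] [0.421, -0.278, 0.131]
365 179 [131, 121, 109] [0.418, -0.275, 0.13]
365 180 [129, 120, 109] [0.421, -0.279, 0.124]
365 181 [158, 149, 135] [0.419, -0.278, 0.121]
365 182 [145, 115, 85] [0.421, -0.28, 0.116]
365 183 [245, 189, 95] [0.421, -0.281, 0.112]
```

Tip is about 2–3 mm above the lid now.

```bash
python3 -m jog '{"slide":[[0,0,0.001],[0,0,0.001],[0,0,0]],"rot":[[0,0,0],[0,0,0],[0,0,0]],"grip":[0,0,0]}' | grep -E "pos|ft";  python3 -m jog '{"slide":[[0,0,0.001],[0,0,0],[0,0,0]],"rot":[[0,0,0],[0,0,0],[0,0,0]],"grip":[0,0,0]}' | grep -E "pos|ft";python3 -m jog '{"slide":[[0,0,0.001],[0,0,0],[0,0,0]],"rot":[[0,0,0],[0,0,0],[0,0,0]],"grip":[0,0,0]}' | grep -E "pos|ft"
```

```text
tool_pos: [0.4314, -0.2799, 0.0919]
ft_force: [-0.2, -1.0, 2.0]
tool_pos: [0.4314, -0.28, 0.091]
ft_force: [-0.4, -0.5, 0.8]
tool_pos: [0.4314, -0.2799, 0.0899]
ft_force: [-0.7, -0.8, 0.4]
```

```bash
python3 -m jog '{"slide":[[0,0,0.001],[0,0,0],[0,0,0]],"rot":[[0,0,0],[0,0,0],[0,0,0]],"grip":[0,0,0]}' | grep -E "pos|ft"; python3 - <<'E'
from h import *
for n in("top","scene"):
  im,d=bot.capture(n);P=pts(n,d)
  R=np.hypot(P[:,:,0]-.466,P[:,:,1]+.279)<.044
  q=P[R&(abs(P[:,:,2]-.114)<.012)]
  A=np.c_[q[:,:2]-[.466,-.279],np.ones(len(q))]
  for _ in range(6):
    c=np.linalg.lstsq(A,q[:,2],rcond=None)[0];k=abs(A@c-q[:,2])<.003;A,q=A[k],q[k]
  print(n,len(q),c.round(4))
f=[]
for _ in range(6): bot.capture("top");f.append(bot.get_state()["ft_force"])
print(np.mean(f,0).round(2))
E
```

```text
tool_pos: [0.4315, -0.2801, 0.0894]
ft_force: [-1.8, 0.5, 6.1]
top 173 [ 0.1392 -0.0079  0.1143]
scene 179 [ 0.1288 -0.0327  0.1153]
[-2.28  0.61  4.93]
```

lid_3 tips 0.13 rad under the press, so it is the loose one. I lift, move to its middle and push down.

```bash
python3 -m jog '{"slide":[[0,0,-0.008],[0,0,-0.008],[0.016,0.007,0],[0.016,0.007,0],[0,0,0]],"rot":[[0,0,0],[0,0,0],[0,0,0],[0,0,0],[0,0,0]],"grip":[0,0,0,0,0]}' | grep -E "pos|ft";  python3 -m jog '{"slide":[[0,0,0.006],[0,0,0.005],[0,0,0.002],[0,0,0.001],[0,0,0]],"rot":[[0,0,0],[0,0,0],[0,0,0],[0,0,0],[0,0,0]],"grip":[0,0,0,0,0]}' | grep -E "pos|ft";python3 -m jog '{"slide":[[0,0,0.001],[0,0,0.001],[0,0,0]],"rot":[[0,0,0],[0,0,0],[0,0,0]],"grip":[0,0,0]}' | grep -E "pos|ft"
```

```text
tool_pos: [0.4677, -0.2794, 0.1055]
ft_force: [-1.3, -0.4, -0.7]
tool_pos: [0.466, -0.2794, 0.091]
ft_force: [0.5, 1.5, 0.0]
tool_pos: [0.4661, -0.2795, 0.0892]
ft_force: [-3.1, 0.5, 3.2]
```

```bash
python3 -m jog '{"slide":[[0,0,0.001],[0,0,0],[0,0,0]],"rot":[[0,0,0],[0,0,0],[0,0,0]],"grip":[0,0,0]}' | grep -E "pos|ft";python3 -m jog '{"slide":[[0,0,0.001],[0,0,0],[0,0,0]],"rot":[[0,0,0],[0,0,0],[0,0,0]],"grip":[0,0,0]}' | grep -E "pos|ft";  cat > fit.py <<'E'
from h import *
for n in("top","scene"):
  im,d=bot.capture(n);P=pts(n,d)
  R=np.hypot(P[:,:,0]-.466,P[:,:,1]+.279)<.044
  q=P[R&(abs(P[:,:,2]-.112)<.012)]
  A=np.c_[q[:,:2]-[.466,-.279],np.ones(len(q))]
  for _ in range(6):
    c=np.linalg.lstsq(A,q[:,2],rcond=None)[0];k=abs(A@c-q[:,2])<.003;A,q=A[k],q[k]
  print(n,len(q),c.round(4))
E
python3 fit.py
```

```text
tool_pos: [0.4661, -0.2794, 0.0881]
ft_force: [-4.4, 0.3, 4.4]
tool_pos: [0.4662, -0.2795, 0.0873]
ft_force: [-4.6, 0.7, 7.3]
top 12 [-0.2422 -0.3066  0.123 ]
scene 191 [ 0.0114 -0.0105  0.1086]
```

```bash
python3 -m jog '{"slide":[[0,0,0.001],[0,0,0],[0,0,0]],"rot":[[0,0,0],[0,0,0],[0,0,0]],"grip":[0,0,0]}' | grep -E "pos|ft";python3 -m jog '{"slide":[[0,0,0.001],[0,0,0],[0,0,0]],"rot":[[0,0,0],[0,0,0],[0,0,0]],"grip":[0,0,0]}' | grep -E "pos|ft"; python3 fit.py
```

```text
tool_pos: [0.4662, -0.2795, 0.0872]
ft_force: [-6.7, 3.9, 15.1]
tool_pos: [0.4663, -0.2796, 0.0871]
ft_force: [-10.5, 5.9, 23.7]
top 12 [-0.0072  0.018   0.1066]
scene 189 [-0.0033 -0.0168  0.1085]
```

Stiff now at 24 N, the top is 5 mm lower and the lid is level: it is home. I retreat and check.

```bash
python3 -m jog '{"slide":[[0,0,-0.004],[0,0,-0.02],[0,0,-0.045],[0,0,-0.045],[0,0,-0.03]],"rot":[[0,0,0],[0,0,0],[0,0,0],[0,0,0],[0,0,0]],"grip":[0,0,0,0,0]}' | grep -E "pos|ft"; python3 -m jog '{"slide":[[-0.045,0.015,0],[-0.045,0.015,0],[-0.045,0.015,0],[-0.045,0.015,0],[0,0,0]],"rot":[[0,0,0],[0,0,0],[0,0,0],[0,0,0],[0,0,0]],"grip":[0,0,0,0,0]}' | grep -E "pos|ft|time"; python3 fit.py; python3 - <<'E'
from h import *
im,d=bot.capture("top");P=pts("top",d)
for x,y in((.508,.235),(.525,.065),(.541,-.093),(.466,-.279)):
    q=P[(np.hypot(P[:,:,0]-x,P[:,:,1]-y)<.06)&(abs(P[:,:,2]-.112)<.007)]
    c,r=cv2.minEnclosingCircle((q[:,:2]*1000).astype(np.float32));print(np.round(c,1),round(r,1),np.median(q[:,2]).round(4))
E
```

```text
tool_pos: [0.467, -0.2798, 0.2319]
ft_force: [-0.0, 1.0, -0.9]
time_s: 9.8
tool_pos: [0.3243, -0.4121, 0.2285]
ft_force: [0.6, -0.0, -0.0]
top 589 [-0.0016  0.0014  0.1073]
scene 246 [ 0.0115 -0.0107  0.1083]
[507.  234.9] 49.3 0.1129
[524.6  64.9] 48.8 0.113
[541.  -93.3] 48.9 0.1127
[ 466.1 -278.7] 48.8 0.1079
```

```bash
python3 -c "
from cell import bot; print(bot.finish_job())"
```

```text
the job is handed in; nothing more can be done
None
```

The loose lid was lid_3 (the rightmost): it tipped 0.13 rad when pressed at its edge, and I pushed it down in the middle until it sat level and about 5 mm lower; I never touched the other three lids or the bystanders, and the job is handed in.

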